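Test a batch of power modules in the bench fixture

ROBOT

A 6-joint arm with a two-finger parallel gripper is mounted at the origin on the work surface. World frame = base frame: x ahead of the robot, y to its left, z up, the work surface at z = 0. Lengths are in m, angles in rad, forces in N, time in s.
With the tool pointing down it reaches from about 0.35 to 1 m from the base axis. Payload 7.1 kg.
Tool frame: the origin (TCP) lies between the finger pads; the fingertips stand 22 mm ahead of it and the grasp point (between the pads) lies 3 mm ahead of it; x points along the fingers, y is the direction in which the jaws open and shut, and the axes are right-handed (so a half turn about x gives the same grasp; the last joint's range is limited). The gripper opens to 85 mm and grips with 20 to 120 N. Pads are 22 mm wide; open, the fingers measure 114 mm over their backs; the gripper's body (76 mm by 85 mm) begins 54 mm behind the grasp point. The pads swing forward as they close: fully open they stand 13 mm farther back than shut.
Start: joints at [1.298, 0.423, 1.63, -0, 1.089, -0.019], TCP at [0.157, 0.605, 0.253] pointing down, gripper open.
Joint ranges: [-3, 3], [-0.9, 2.11], [0.09, 2.58], [-1.31, 4.45], [0.11, 2.69], [-2.54, 2.54]. Speed limits (rad/s): [2.39, 2.39, 3.01, 3.14, 3.14, 3.14].

INTERFACE

Orientations are given as a rotation vector (axis times angle).
In Python, from rig import manip gives the robot as it stands. The module is installed in compiled form; this text tells all that it offers. Calls block until the motion is done:
- manip.move_to(position, orientation): joint-space move of the TCP to a pose.
- manip.servo_line(position, orientation=None, rate=0.15): straight line of the TCP; orientation=None keeps the orientation; rate is the mean speed in m/s.
- manip.set_joints(angles): joint-space move.
- manip.command_gripper(opening, f_grip=None): finger opening in m; f_grip is the grip in N (None keeps the last); returns when the fingers have stopped.
- manip.hold(seconds).
- manip.solve_ik(position, orientation): joint angles nearest the present ones, or None.
- manip.camera(name): name is "scene" or "top" or "wrist"; returns a dict with "image" (384x512x3 uint8, red, green, blue), "fx", "fy", "cx", "cy" (pixels), "k1" (the pictures are not rectified: a ray, as slopes to the right and down, at radius r is drawn at 1 + k1 r^2 times it, then the intrinsics apply), "cam_to_world" (4x4, takes a point from camera to world coordinates); the wrist camera has in their place "mount" (4x4, takes a point from camera to tool coordinates, whose origin is the TCP and whose axes are the tool frame's). Camera axes: x right, y down, z forward; pixel columns grow to the right and rows downward; lengths in m; the calibration is good to about 2 mm. A picture is of the moment at which its call begins: read the wrist's pose just before it. There is no depth.
A pose or a line that the arm cannot do raises manip.IKError and nothing moves.
- manip.sign_off(): hands the job in, once; it reports no verdict.
Readings, each from a call of its own:
- manip.get_time(): time.
- manip.get_joint_positions(): joint angles.
- manip.get_joint_vel(): joint speeds.
- manip.get_tau(): joint torques, N m.
- manip.get_position(): TCP position.
- manip.get_ee_rot(): TCP orientation.
- manip.get_contact_force(): force on the tool from outside, world axes, zero at the start.
- manip.get_torque(): the same for the moment, N m.
- manip.get_width(): finger opening in m.
Only numpy, scipy, OpenCV 4.12 (cv2) and the standard library are available. Lean on these libraries where they do the work, as an engineer would, in place of code of your own. Each camera call takes 0.05 s, during which the arm holds its last target. There are 200 camera calls.

TASK

Set every power module from the flat grey mat into a pocket of the test fixture, seated flat (one per pocket, any pocket), then swing the cam lever through its quarter turn to its locked stop, press the spring pedal fully down to its stop and hold it there for a second so the contact pins make their test. Let the pedal come up, swing the lever back to its open stop and put all the tested modules flat in the low grey tray. Never work the pedal while the lever is not locked, and leave the other things on the bench where they are.

Things in the scene. Friction and masses are not known exactly. Their poses are not given: they have to be found in the camera images.
- module_1: power module (two or three are present, all alike): black base 90 (x) x 56 (y) x 16 mm high with small brass terminals at both ends, and on its middle a finned aluminium heat sink 56 (x) x 30 (y) x 32 mm to grip across y; 48 mm high in all, about 180 g; origin at the centre of its underside, z up. Either way round will do
- module_2: power module (two or three are present, all alike): black base 90 (x) x 56 (y) x 16 mm high with small brass terminals at both ends, and on its middle a finned aluminium heat sink 56 (x) x 30 (y) x 32 mm to grip across y; 48 mm high in all, about 180 g; origin at the centre of its underside, z up. Either way round will do
- module_3: power module (two or three are present, all alike): black base 90 (x) x 56 (y) x 16 mm high with small brass terminals at both ends, and on its middle a finned aluminium heat sink 56 (x) x 30 (y) x 32 mm to grip across y; 48 mm high in all, about 180 g; origin at the centre of its underside, z up. Either way round will do
- nest (a point): centre of the middle of the fixture's three pockets, on the pocket floor (12 mm above the bench); x points to the white pin housing at the fixture's far side, y along the row, z up. Pocket centres: y = -72, 0, +72 mm. Each is 64 mm wide (y) and 100 mm long (x) with the lever open; ribs and back wall are 10 mm high. Modules lie with their long side along x
- jaw (a joint): steel jaw 20 mm high along the near ends of the pockets (x = -50 mm of nest), driven by the lever: 0 = open, 0.008 m towards +x when the lever is locked, leaving the pockets 92 mm long
- fixture: the fixture: aluminium base plate 330 (x) x 250 (y) x 12 mm; nest is at x +90 mm, the white pin housing fills x 160 to 210 mm, its top 47 mm above the bench, the lever's pivot is at y +75 mm and the pedal's centre line at y -70 mm; origin on the bench, x and y as nest
- lever_pivot (a point): point on the vertical axis of the cam lever, at the top of its arm, 64 mm above the bench; axes parallel to those of nest
- lever_knob (a point): centre of the top of the upright black knob on the end of the cam lever's arm, 90 mm from the pivot axis: a vertical cylinder 24 mm across standing from 64 to 114 mm above the bench
- lever (a joint): angle of the cam lever in rad: 0 = open stop, arm pointing from the pivot along -x of nest (towards the robot); grows counter-clockwise from above to 1.57 = locked stop, arm along -y. Stays where it is left; about 3 to 4 N at the knob moves it. It may start up to 0.3 from the open stop
- pedal_pad (a point): middle of the rubber tread of the spring pedal, on its top surface, 75 to 80 mm from the hinge, about 64 mm above the bench when up and 41 mm when fully down; x, y and z as nest, turning with the pedal. The pedal is a dark steel plate 110 x 70 mm beside the lever, hinged at its far (+x) edge, its near edge raised
- pedal (a joint): pedal angle in rad: 0 = up, 0.30 = down on its stop. About 3 N on the tread starts it, about 9 to 10 N brings it to the stop; it springs back when let go
- tray_in (a point): centre of the inner floor (4 mm above the bench) of the low grey tray; inside 142 (x) x 262 (y) mm, walls reach 18 mm above this floor; x and y along its sides. Three modules fit side by side at y = -80, 0 and +80 mm, long sides along x
- mat: light grey flat mat 270 (x) x 230 (y) x 2 mm where the modules start, lying left or right of the fixture, the tray on the other side; origin under its centre
- reel: bystander: a metal reel 64 mm across and 42 mm high standing on the mat among the modules; origin at its underside
- screwdriver: bystander: a screwdriver lying near the robot, about 200 mm long
- brush: bystander: a flat brush beyond the work area, about 200 mm long
- flux: bystander: a bottle, 50 mm across, 120 mm high
- pliers: bystander: a pair of pliers lying on the right beyond the work area, about 145 mm long, 10 mm thick

How it is judged:
By the outcome, as a careful person would: the job done as asked, in the order asked, and still so for the second after the job is handed in, with the robot touching nothing.
Of module_1, module_2, module_3 only 2 to 3 are there at a start; the rules pass over those that are not, and their reading is None.
At some moment in a run one of module_1, module_2, module_3 may be knocked a few centimetres aside while the robot is not near it.
It also fails if it takes over 210 s, if anything falls off the work surface, if the arm or the gripper's body presses on something with over 40 N, if the wrist force passes 120 N, or if a joint passes its speed limit or range.

## Working session

There is one attempt and no reset: what is moved stays moved. The work goes in short steps, each a Python script; the robot and the scene stay as the last script left them, time stands still between calls to the robot, and variables do not carry over. Pictures are saved under pics/ and viewed, about 12 in all and at most 16, crops included, and the job is handed in when it is done.

```bash
mkdir -p pics; cat > h.py <<'E'
import numpy as np, cv2
from rig import manip as m
from scipy.spatial.transform import Rotation as R
def snap(name,fn=None):
    T=None
    if name=="wrist":
        p=np.array(m.get_position()); r=R.from_rotvec(m.get_ee_rot()).as_matrix()
    c=m.camera(name)
    if name=="wrist":
        T=np.eye(4);T[:3,:3]=r;T[:3,3]=p;c["cam_to_world"]=T@np.array(c["mount"])
    c["cam_to_world"]=np.array(c["cam_to_world"])
    if fn: cv2.imwrite("pics/"+fn,cv2.cvtColor(c["image"],cv2.COLOR_RGB2BGR))
    return c
def K(c): return np.array([[c["fx"],0,c["cx"]],[0,c["fy"],c["cy"]],[0,0,1.]])
def pt(c,u,v,z):
    # ray onto plane z
    d=np.array([(u-c["cx"])/c["fx"],(v-c["cy"])/c["fy"]]);s=d.copy()
    for _ in range(20): s=d/(1+c["k1"]*(s@s))
    T=c["cam_to_world"];w=T[:3,:3]@np.array([s[0],s[1],1]);o=T[:3,3]
    return o+w*(z-o[2])/w[2]
def px(c,P):
    T=np.linalg.inv(c["cam_to_world"]);q=T[:3,:3]@np.asarray(P,float)+T[:3,3];s=q[:2]/q[2]
    s=s*(1+c["k1"]*(s@s));return np.array([s[0]*c["fx"]+c["cx"],s[1]*c["fy"]+c["cy"]])
def down(yaw):
    # tool x down, tool y along (cos yaw, sin yaw)
    x=np.array([0,0,-1.]);y=np.array([np.cos(yaw),np.sin(yaw),0]);return R.from_matrix(np.c_[x,y,np.cross(x,y)]).as_rotvec()
E
python3 - <<'E'
from h import *
for n in("scene","top"):
    c=snap(n,n+"0.png");print(n,c["cam_to_world"].round(3).tolist(),c["fx"],c["k1"])
print(R.from_rotvec(m.get_ee_rot()).as_matrix().round(2).tolist(), m.get_time())
c=m.camera("wrist");print(np.array(c["mount"]).round(3).tolist(),c["fx"])
E
```

```text
scene [[-0.132, 0.782, -0.609, 1.264], [0.991, 0.102, -0.085, 0.111], [-0.005, -0.615, -0.788, 1.029], [0.0, 0.0, 0.0, 1.0]] 371.7129402127274 -0.05170776191657181
top [[-0.027, -0.997, 0.077, 0.495], [-1.0, 0.027, 0.001, -0.013], [-0.003, -0.077, -0.997, 1.254], [0.0, 0.0, 0.0, 1.0]] 469.2001224994143 -0.01025498339646628
[[-0.0, 0.25, 0.97], [-0.0, 0.97, -0.25], [-1.0, -0.0, 0.0]] 0.1
[[0.001, -0.267, 0.964, -0.121], [1.0, -0.001, -0.001, -0.0], [0.001, 0.964, 0.267, -0.067], [0.0, 0.0, 0.0, 1.0]] 278.9505185805816
```

View pics/top0.png

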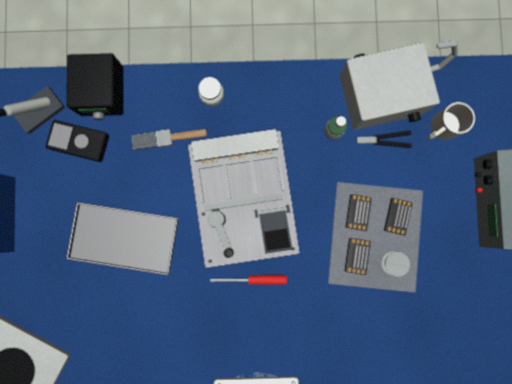

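View pics/scene0.png

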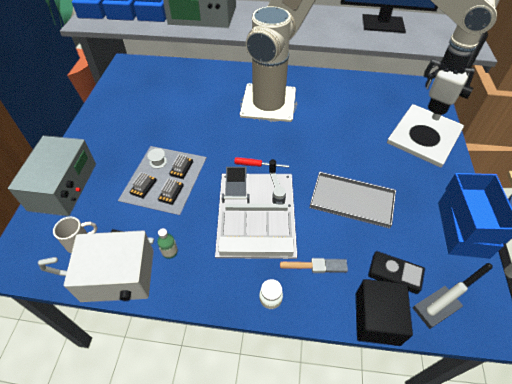

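```bash
python3 - <<'E'
from h import *
c=snap("top")
for n,u,v,z in [("mat",377,237,0),("fix",245,198,.012),("tray",123,238,0),("knob",229,252,.114),("m1",359,212,.05),("m2",399,216,.05),("m3",358,256,.05),("reel",397,264,.044)]:
    print(n,pt(c,u,v,z).round(3))
mat=pt(c,377,237,0);fx=pt(c,245,198,.012);tr=pt(c,123,238,0)
for n,p,yaw in(("tray",tr,80),("fix",fx,95),("mat",mat,90)):
    m.move_to([p[0]-.05,p[1],.30],down(np.radians(yaw)))
    print(n,m.get_time(),m.get_joint_positions())
    c=snap("wrist","w_%s.png"%n); np.save("w_%s.npy"%n,c,allow_pickle=True)
ims=[cv2.imread("pics/w_%s.png"%n) for n in("fix","mat")]
E
```

```text
mat [ 0.462 -0.332  0.   ]
fix [0.575 0.016 0.012]
tray [0.478 0.344 0.   ]
knob [0.439 0.056 0.114]
m1 [ 0.528 -0.276  0.05 ]
m2 [ 0.515 -0.378  0.05 ]
m3 [ 0.417 -0.269  0.05 ]
reel [ 0.393 -0.369  0.044]
tray 1.6167 [ 6.57018303e-01  2.58593940e-01  1.75523838e+00  3.41899966e-04
  1.12780672e+00 -7.40034227e-01]
fix 2.9583 [ 9.43357147e-03  2.21097489e-01  1.80495930e+00  3.25475918e-04
  1.11552212e+00 -1.64938383e+00]
mat 4.375 [-6.99042952e-01  2.27345268e-01  1.79673056e+00  3.30086065e-04
  1.11756001e+00 -2.27102914e+00]
```

View pics/w_fix.png

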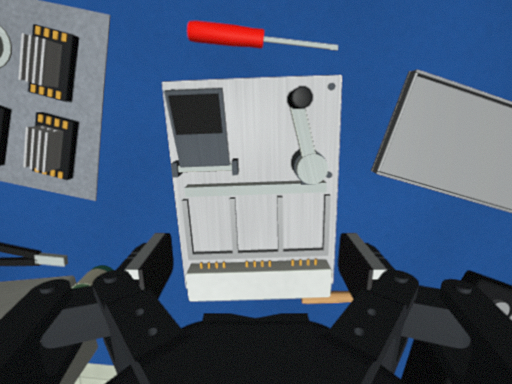

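View pics/w_mat.png

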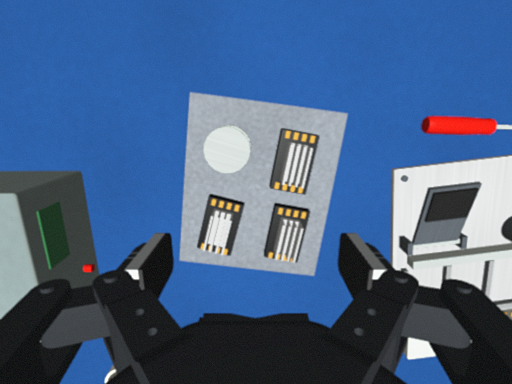

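View pics/w_tray.png

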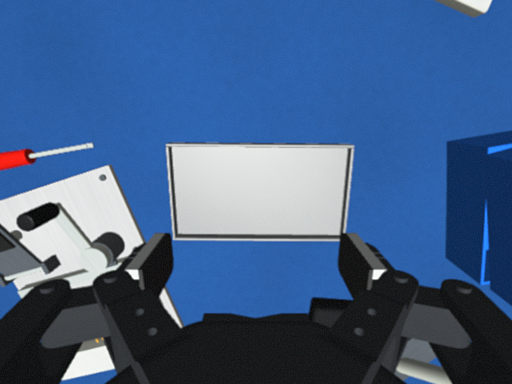

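```bash
cat >> h.py <<'E'
def bigmask(c,mask,u,v):
    n,l=cv2.connectedComponents(mask.astype(np.uint8));return (l==l[int(v),int(u)]).astype(np.uint8)
def contour_w(c,mk,z):
    cs,_=cv2.findContours(mk,cv2.RETR_EXTERNAL,cv2.CHAIN_APPROX_NONE);k=max(cs,key=cv2.contourArea)[:,0,:]
    return np.array([pt(c,u,v,z) for u,v in k])[:,:2]
def line(P):
    vx,vy,x,y=cv2.fitLine(P.astype(np.float32),cv2.DIST_HUBER,0,.001,.001).ravel();return np.array([vx,vy]),np.array([x,y])
def fit_rect(W,ctr,yaw,sel):
    """sel: list of (axis 0/1, value, other_lo, other_hi) edges in local frame; returns measured edge offsets & angles"""
    A=np.array([[np.cos(yaw),-np.sin(yaw)],[np.sin(yaw),np.cos(yaw)]]);L=(W-ctr)@A;out=[]
    for ax,val,lo,hi in sel:
        s=(abs(L[:,ax]-val)<.012)&(L[:,1-ax]>lo)&(L[:,1-ax]<hi)
        if s.sum()<8: out.append((val,None,0,s.sum()));continue
        d,p=line(L[s]);ang=np.arctan2(d[1-ax]*0+d[ax],d[1-ax]);ang=(ang+np.pi/2)%np.pi-np.pi/2
        off=p[ax]+d[ax]/d[1-ax]*((lo+hi)/2-p[1-ax]); out.append((val,round(off,4),round(ang if ax==1 else -ang,4),int(s.sum())))
    return out
E
python3 - <<'E'
from h import *
cw=np.load("w_fix.npy",allow_pickle=True).item();ct=snap("top")
def white(c):
    h=cv2.cvtColor(c["image"],cv2.COLOR_RGB2HSV);return (h[...,2]>130)&(h[...,1]<50)
for n,c,s in(("wrist",cw,(260,150)),("top",ct,(245,220))):
    mk=bigmask(c,white(c),*s);W=contour_w(c,mk,.012)
    print(n,mk.sum(),cv2.minAreaRect(W.astype(np.float32)*1000))
    ctr,yaw=np.array([.56,.016]),np.radians(7)
    for _ in range(4):
        o=fit_rect(W,ctr,yaw,[(0,-.165,-.11,.11),(1,-.125,-.14,.10),(1,.125,-.14,.10)])
        if any(q[1] is None for q in o):print(o);break
        dyaw=np.mean([q[2] for q in o[1:]])
        d=np.array([o[0][1]+.165,(o[1][1]+o[2][1])/2])
        ctr=ctr+np.array([[np.cos(yaw),-np.sin(yaw)],[np.sin(yaw),np.cos(yaw)]])@d;yaw+=dyaw
    print(ctr.round(4),np.degrees(yaw).round(2),o)
# tray
cw=np.load("w_tray.npy",allow_pickle=True).item()
for n,c,s in(("wrist",cw,(260,190)),("top",ct,(123,238))):
    h=cv2.cvtColor(c["image"],cv2.COLOR_RGB2HSV);mk=bigmask(c,(h[...,2]>110)&(h[...,1]<50),*s)
    for z in(.004,.022):
        W=contour_w(c,mk,z);print(n,z,np.round(cv2.minAreaRect(W.astype(np.float32)*1000)[0],1),cv2.minAreaRect(W.astype(np.float32)*1000)[1:])
E
```

```text
wrist 28810 ((588.3820190429688, 22.8720703125), (355.9128112792969, 249.33547973632812), 7.030189037322998)
[(-0.165, None, 0, np.int64(0)), (-0.125, np.float32(-0.1201), np.float32(-0.0045), 203), (0.125, np.float32(0.1271), np.float32(1e-04), 159)]
[0.56  0.016] 7.0 [(-0.165, None, 0, np.int64(0)), (-0.125, np.float32(-0.1201), np.float32(-0.0045), 203), (0.125, np.float32(0.1271), np.float32(1e-04), 159)]
top 10551 ((577.5859375, 22.423919677734375), (337.5983581542969, 250.676025390625), 6.988339424133301)
[(-0.165, None, 0, np.int64(0)), (-0.125, np.float32(-0.1198), np.float32(0.0007), 90), (0.125, np.float32(0.1283), np.float32(1e-04), 90)]
[0.56  0.016] 7.0 [(-0.165, None, 0, np.int64(0)), (-0.125, np.float32(-0.1198), np.float32(0.0007), 90), (0.125, np.float32(0.1283), np.float32(1e-04), 90)]
wrist 0.004 [482.8 340.5] ((281.62908935546875, 157.29165649414062), 79.8970947265625)
wrist 0.022 [477.5 341.2] ((269.4583740234375, 150.49423217773438), 79.89710235595703)
top 0.004 [477.9 346.5] ((273.787353515625, 151.63682556152344), 79.53153228759766)
top 0.022 [478.1 341.3] ((269.8433532714844, 149.45240783691406), 79.53144836425781)
```

```bash
cat >> h.py <<'E'
def look(x,y,z,yaw,fn=None):
    """camera vertically above (x,y); yaw = tool-y direction"""
    tz=np.array([np.sin(yaw),-np.cos(yaw)])  # tool z horizontal dir = x cross y
    p=np.array([x,y])+.067*tz
    m.move_to([p[0],p[1],z],down(yaw)); m.hold(.15); return snap("wrist",fn)
F=np.array([.5747,.0216]);FY=np.radians(7.0)
def fw(x,y,c=F,a=FY): return np.array(c)+np.array([x*np.cos(a)-y*np.sin(a),x*np.sin(a)+y*np.cos(a)])
def fl(P,c=F,a=FY):
    d=np.asarray(P)[:2]-c;return np.array([d[0]*np.cos(a)+d[1]*np.sin(a),-d[0]*np.sin(a)+d[1]*np.cos(a)])
E
python3 - <<'E'
from h import *
x=down(0.3);M=R.from_rotvec(x).as_matrix();print(M[:,2],np.sin(.3),-np.cos(.3))
P=fw(.0,0)
c=look(P[0],P[1],.25,FY+np.pi/2,"f1.png");np.save("f1.npy",c,allow_pickle=True)
im=cv2.imread("pics/f1.png")
for X in(-.05,.05):
  for y in(-.104,-.04,-.032,.032,.04,.104):
    q=fw(.09+X,y);u=px(c,[*q,.022]).round().astype(int);cv2.circle(im,tuple(map(int,u)),1,(0,0,255),-1)
big=cv2.resize(im[:300],None,fx=1.55,fy=1.55,interpolation=cv2.INTER_CUBIC);cv2.imwrite("pics/f1b.png",big)
print(m.get_time())
E
```

```text
[ 0.29552021 -0.95533649  0.        ] 0.29552020666133955 -0.955336489125606
6.2583
```

View pics/f1b.png

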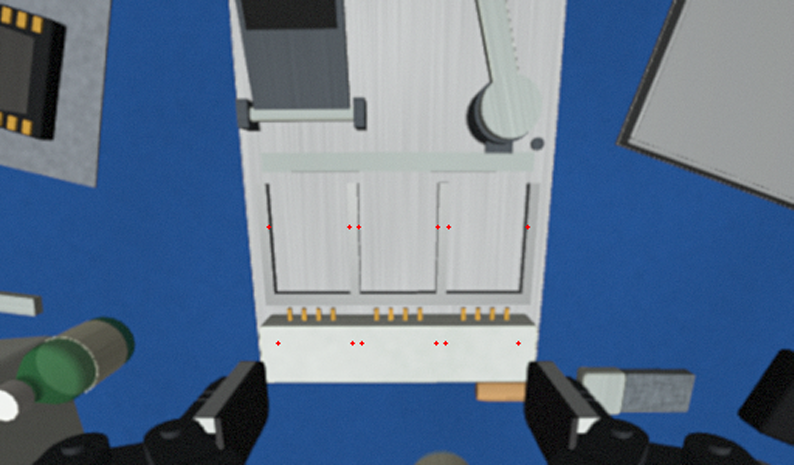

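```bash
sed -i 's/F=np.array(\[.5747,.0216\])/F=np.array([.5300,.0161])/' h.py
python3 - <<'E'
from h import *
c=np.load("f1.npy",allow_pickle=True).item()
im=cv2.imread("pics/f1.png");big=cv2.resize(im[60:230,140:380],None,fx=3.3,fy=3.3,interpolation=cv2.INTER_CUBIC)
def dot(P,col):
    u=(px(c,P)-[140,60]+.5)*3.3-.5;cv2.circle(big,tuple(int(round(a)) for a in u),2,col,-1)
for y in(-.104,-.04,-.032,.032,.04,.104):
    dot([*fw(.14,y),.022],(0,0,255));dot([*fw(.14,y),.012],(255,0,0));dot([*fw(.09,y),.022],(0,0,255));dot([*fw(.04,y),.032],(0,200,0))
    dot([*fw(.16,y),.047],(255,0,255))
cv2.imwrite("pics/f1c.png",big)
cf=np.load("w_fix.npy",allow_pickle=True).item()
for n,cc,k,p in(("w",cf,(300,97),(312,165)),("t",None,(229,252),(216,218))):
    if cc is None: cc=snap("top")
    print(n,"knob",fl(pt(cc,*k,.114)).round(4),"pivot",fl(pt(cc,*p,.064)).round(4))
print("f1 pivot",fl(pt(c,510/1.55,106/1.55,.064)).round(4))
E
```

```text
w knob [-0.0862  0.0508] pivot [-0.0038  0.0746]
t knob [-0.0858  0.0503] pivot [0.0017 0.0738]
f1 pivot [0.0009 0.0743]
```

View pics/f1c.png

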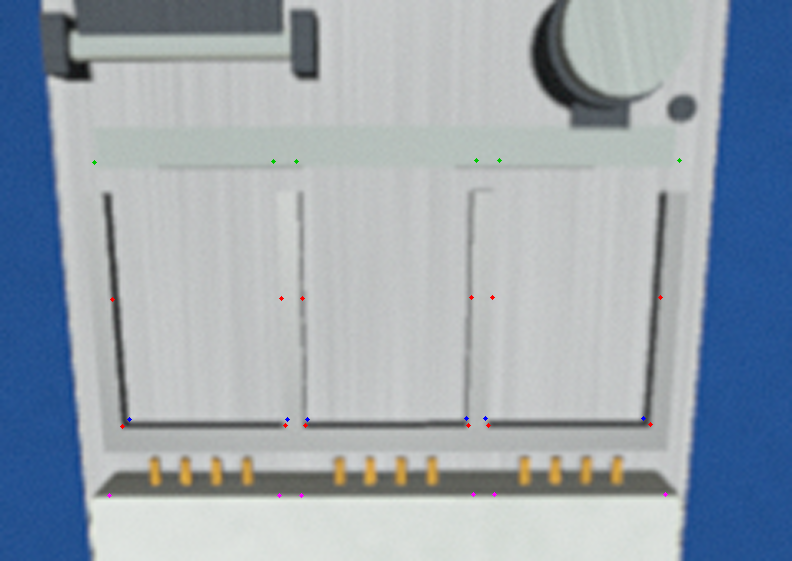

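```bash
cat >> h.py <<'E'
def kp(th,z,r=.09): return [*fw(-r*np.cos(th),.075-r*np.sin(th)),z],down(th-np.pi/2+FY)
def ft(th):
    f=np.array(m.get_contact_force());t=np.array([np.sin(th),-np.cos(th)]);c,s=np.cos(FY),np.sin(FY)
    t=np.array([c*t[0]-s*t[1],s*t[0]+c*t[1]]);return f,f[:2]@t
def swing(th,th_end,step=.05,lim=9,rate=.08):
    sg=np.sign(th_end-th);n=0
    while (th_end-th)*sg>1e-6:
        th=th+sg*min(step,abs(th_end-th));p,o=kp(th,ZK);m.servo_line(p,o,rate)
        f,t=ft(th)
        if abs(t)>lim: break
    print("swing end th=%.3f ft=%.1f"%(th,t),f.round(1),"t=%.1f"%m.get_time());return th
ZK=.100
E
python3 - <<'E'
from h import *
m.command_gripper(.05,30)
p,o=kp(.277,.2);m.move_to(p,o)
p,o=kp(.277,ZK);m.servo_line(p,o);print(m.get_contact_force())
m.command_gripper(.032);print(m.get_width(),m.get_contact_force())
th=swing(.277,-.10,.03)
p=m.get_position();m.command_gripper(.055);m.servo_line([p[0],p[1],.22])
c=look(*fw(-.03,.03),.25,FY+np.pi/2,"f2.png");np.save("f2.npy",c,allow_pickle=True);print(m.get_contact_force())
hsv=cv2.cvtColor(c["image"],cv2.COLOR_RGB2HSV)
# knob = dark round near expected place
for t in(0,.05,.1):print(px(c,[*kp(t,.114)[0]]))
E
```

```text
[ 0.36338502 -0.39376315  1.06576998]
0.03166344165219553 [-0.65210354 -0.76956593  0.06143842]
swing end th=-0.083 ft=26.9 [  6.2 -26.7   0.6] t=13.4
[0.90257914 0.12693671 0.2656564 ]
[309.29649499  39.04025243]
[303.93987699  39.15700859]
[298.58507047  39.56873841]
```

View pics/f2.png

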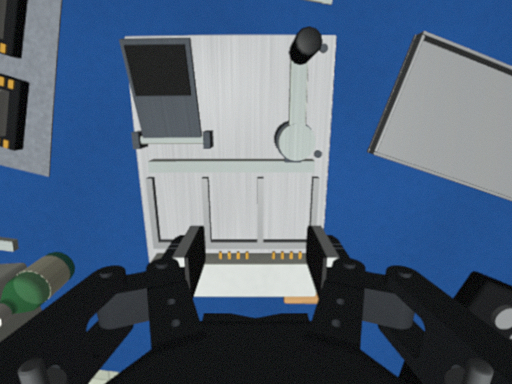

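```bash
cat >> h.py <<'E'
def module(c,P,z,dbg=None):
    """module near P (xy); z = height of base underside. returns centre, yaw of long axis(-90..90), size"""
    h=cv2.cvtColor(c["image"],cv2.COLOR_RGB2HSV);H,S,V=cv2.split(h)
    mk=((V<75)|((S>90)&(H>8)&(H<28)&(V>90))).astype(np.uint8)
    roi=np.zeros_like(mk);u=px(c,[P[0],P[1],z+.016]);r=np.linalg.norm(px(c,[P[0]+.075,P[1],z+.016])-u)
    cv2.circle(roi,tuple(int(a) for a in u),int(r),1,-1);mk&=roi
    mk=cv2.morphologyEx(mk,cv2.MORPH_CLOSE,np.ones((5,5)));mk=cv2.morphologyEx(mk,cv2.MORPH_OPEN,np.ones((3,3)))
    cs,_=cv2.findContours(mk,cv2.RETR_EXTERNAL,cv2.CHAIN_APPROX_NONE);k=max(cs,key=cv2.contourArea)[:,0,:]
    W=np.array([pt(c,a,b,z+.016)[:2] for a,b in k]);(x,y),(w,d),a=cv2.minAreaRect((W*1000).astype(np.float32))
    if w<d: w,d,a=d,w,a+90
    a=(a+90)%180-90
    if dbg:
        im=cv2.cvtColor(c["image"],cv2.COLOR_RGB2BGR);cv2.drawContours(im,[k[:,None,:]],-1,(0,0,255),1);cv2.imwrite("pics/"+dbg,im)
    return np.array([x,y])/1000,np.radians(a),(w,d)
E
python3 - <<'E'
from h import *
for i,P in enumerate([(.528,-.276),(.515,-.378),(.417,-.269)]):
    for k in range(2):
        c=look(P[0],P[1],.18,-np.pi/2);P,a,s=module(c,P,.002,"m%d.png"%i);print(i,P.round(4),np.degrees(a).round(1),np.round(s,1))
E
python3 -c "
import cv2,numpy as np;cv2.imwrite('pics/mm.png',np.hstack([cv2.imread('pics/m%d.png'%i)[:230,130:390] for i in range(3)]))"
```

```text
0 [ 0.4557 -0.2817] 90.0 [53.8 21.6]
0 [ 0.3845 -0.2634] 49.8 [62.3 32.2]
1 [ 0.5253 -0.3053] -10.6 [83.4 15.1]
1 [ 0.5312 -0.2802] -10.4 [88.  48.3]
2 [ 0.3787 -0.2658] 79.5 [48.6 10.9]
2 [ 0.3786 -0.2662] 79.3 [47.9 11.3]
```

View pics/mm.png

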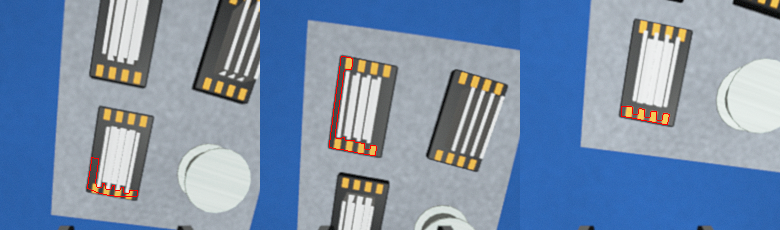

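```bash
sed -i 's/mk=((V<75)|((S>90)&(H>8)&(H<28)&(V>90))).astype(np.uint8)/mk=((V<105)|((S>90)\&(H>8)\&(H<28)\&(V>90))|((V>185)\&(S<40))).astype(np.uint8)/; s/mk=cv2.morphologyEx(mk,cv2.MORPH_OPEN,np.ones((3,3)))/mk=cv2.morphologyEx(mk,cv2.MORPH_OPEN,np.ones((5,5)))/' h.py
python3 - <<'E'
from h import *
for i,P in enumerate([(.528,-.276),(.515,-.378),(.417,-.269)]):
    for k in range(2):
        c=look(P[0],P[1],.18,-np.pi/2);P,a,s=module(c,P,.002,"n%d.png"%i);print(i,P.round(4),np.degrees(a).round(1),np.round(s,1))
print(m.get_time())
E
python3 -c "
import cv2,numpy as np;cv2.imwrite('pics/nn.png',np.hstack([cv2.imread('pics/n%d.png'%i)[:230,130:390] for i in range(3)]))"
```

```text
0 [ 0.5306 -0.2832] -10.6 [89.2 56. ]
0 [ 0.53   -0.2837] -10.5 [90.  57.1]
1 [ 0.5167 -0.3856] -12.6 [92.3 64.8]
1 [ 0.5152 -0.3863] -15.6 [99.6 63.6]
2 [ 0.4113 -0.2603] -8.0 [123.8  98.7]
2 [ 0.4112 -0.2614] -7.7 [136.1 102.1]
26.95
```

View pics/nn.png

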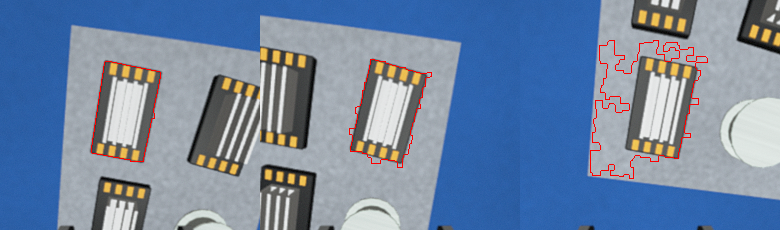

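```bash
sed -i 's/(V>185)&(S<40)/(V>215)\&(S<40)/; s/H,S,V=cv2.split(h)/H,S,V=cv2.split(cv2.medianBlur(h,3))/; s/(V<105)/(V<95)/' h.py
cat >> h.py <<'E'
def find(P,z,yaw=-np.pi/2,dbg=None,ref=0.):
    for k in range(2):
        c=look(P[0],P[1],z+.178,yaw);Q,a,s=module(c,P,z,dbg)
        print("  det",Q.round(4),np.degrees(a).round(1),np.round(s,1))
        if abs(s[0]-90)>5 or abs(s[1]-56)>5 or np.hypot(*(Q-P))>.06: raise SystemExit("bad detection")
        P=Q
    return P,a
def pick(P,a,z):
    yaw=a-np.pi/2;zt=z+.043
    m.command_gripper(.055,60)
    m.move_to([*P,zt+.09],down(yaw));m.servo_line([*P,zt]);m.command_gripper(.02)
    w=m.get_width();print("  grip",round(w,4),np.round(m.get_contact_force(),1))
    if not .026<w<.035: raise SystemExit("no grip")
    m.servo_line([*P,.20],rate=.2);print("  lifted",round(m.get_width(),4),np.round(m.get_contact_force(),1))
def place(P,a,z,app=.2):
    yaw=a-np.pi/2;zt=z+.043
    m.move_to([*P,app],down(yaw));m.servo_line([*P,zt+.022],rate=.15)
    f0=m.get_contact_force()[2]
    for d in(.012,.006,.003,.001,0.):
        m.servo_line([*P,zt+d],rate=.04);f=np.array(m.get_contact_force())
        if f[2]-f0>8: print("  contact at",d,f.round(1));break
    print("  place",f.round(1),f0.round(1))
    m.command_gripper(.05);m.servo_line([*P,.20],rate=.2);print("  t=",m.get_time())
E
python3 - <<'E'
from h import *
P,a=find(np.array([.530,-.2837]),.002);pick(P,a,.002);place(fw(.09,.072),FY,.012)
c=look(*fw(.09,.072),.2,FY-np.pi/2);print(fl(module(c,fw(.09,.072),.012,"p1.png")[0]).round(4),module(c,fw(.09,.072),.012)[1:])
find(np.array([.515,-.386]),.002,dbg="q1.png");find(np.array([.416,-.271]),.002,dbg="q2.png")
E
python3 -c "
import cv2,numpy as np;cv2.imwrite('pics/pp.png',np.hstack([cv2.imread('pics/%s.png'%i)[:230,130:390] for i in('p1','q1','q2')]))"
```

```text
det [ 0.5307 -0.2827] -10.7 [88.7 54.8]
  det [ 0.5308 -0.2828] -10.7 [88.6 54.8]
  grip 0.029 [-0.4  0.2  6.6]
  lifted 0.0287 [-1.   0.3 -1.8]
  contact at 0.0 [-4.7 -0.8 13.2]
  place [-4.7 -0.8 13.2] -1.4
  t= 35.875
[0.0895 0.0715] (np.float64(0.1209812830517926), (86.54650115966797, 54.50432205200195))
  det [ 0.5173 -0.3873] -15.1 [88.5 54.9]
  det [ 0.5174 -0.3873] -15.0 [88.5 54.9]
  det [ 0.4159 -0.2753] -10.6 [88.5 54.7]
  det [ 0.4159 -0.2754] -10.5 [88.3 54.8]
```

View pics/pp.png

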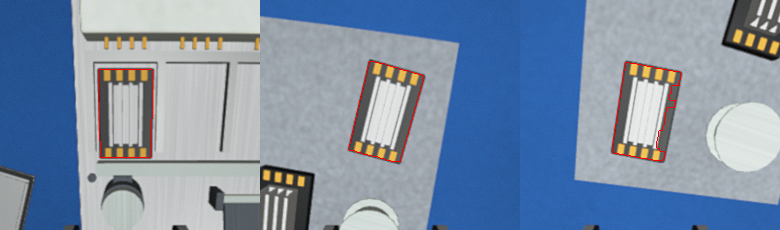

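```bash
sed -i 's/zt=z+.043/zt=z+.044/' h.py
python3 - <<'E'
from h import *
for P,y in(((.5174,-.3873),0.),((.4159,-.2754),-.072)):
    P,a=find(np.array(P),.002);pick(P,a,.002);place(fw(.09,y),FY,.012)
c=look(*fw(.09,0),.24,FY-np.pi/2,"seat.png")
for y in(-.072,0,.072):
    Q,a,s=module(c,fw(.09,y),.012);print(y,fl(Q).round(4),np.degrees(a-FY),s)
E
```

```text
det [ 0.5173 -0.3873] -15.1 [88.6 54.9]
  det [ 0.5173 -0.3874] -15.0 [88.5 55. ]
  grip 0.029 [-0.5  0.8  7. ]
  lifted 0.029 [ 0.4 -0.2 -3.7]
  contact at 0.0 [-5.  -0.3 13.3]
  place [-5.  -0.3 13.3] -1.8
  t= 49.3333
  det [ 0.4159 -0.2753] -10.5 [88.2 54.7]
  det [ 0.416  -0.2755] -10.4 [88.1 54.8]
  grip 0.029 [-0.5  0.1  6.3]
  lifted 0.0291 [-0.5  0.  -1.4]
  contact at 0.0 [-2.9  0.2 10.2]
  place [-2.9  0.2 10.2] -1.6
  t= 58.9417
-0.072 [ 0.0842 -0.0543] 0.3157000541687013 (154.23133850097656, 128.04920959472656)
0 [0.0845 0.0001] -91.43747806549072 (162.39755249023438, 154.6919403076172)
0.072 [0.0854 0.0555] 0.2703762054443361 (153.13162231445312, 124.10592651367188)
```

View pics/seat.png

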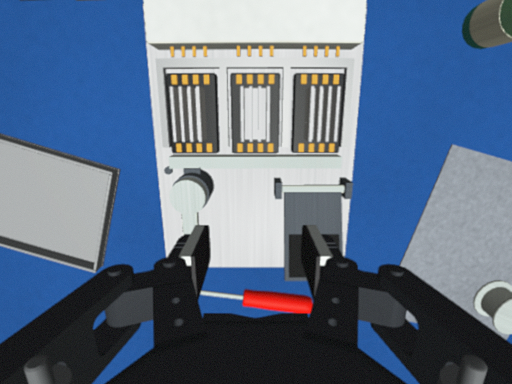

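```bash
cat >> h.py <<'E'
def engage(th):
    m.command_gripper(.05,30)
    p,o=kp(th,.2);m.move_to(p,o);m.servo_line(kp(th,ZK)[0]);m.command_gripper(.032)
def leave():
    p=m.get_position();m.command_gripper(.05);m.servo_line([p[0],p[1],.2],rate=.2)
E
python3 - <<'E'
from h import *
engage(0.)
th=swing(0,1.44,.08,20);print(m.get_contact_force())
if th>1.43: th=swing(th,1.70,.01,12,.05)
leave()
c=look(*fw(-.02,-.0),.25,FY-np.pi/2,"lock.png");np.save("lock.npy",c,allow_pickle=True)
for t in(1.45,1.5,1.57):print(t,px(c,kp(t,.114)[0]).round(1))
c=np.load("f2.npy",allow_pickle=True).item();print("pad",fl(pt(c,160,69,.064)),"hinge",fl(pt(c,172,140,.035)))
im=c["image"];V=im.max(2);mk=bigmask(c,V<50,160,69);ys,xs=np.nonzero(mk);print(xs.min(),xs.max(),ys.min(),ys.max(),[fl(pt(c,a,b,.064)).round(3) for a,b in((xs.mean(),ys.mean()),)])
E
```

```text
swing end th=1.440 ft=-0.0 [-0.   1.  -0.4] t=66.1
[-0.02859114  0.96975645 -0.38557707]
swing end th=1.660 ft=-12.7 [-12.6  -1.8   8.4] t=71.6
1.45 [271.  102.8]
1.5 [271.6  97.5]
1.57 [271.9  90. ]
pad [-0.07397675 -0.06833983] hinge [ 0.00127887 -0.06995203]
124 190 45 95 [array([-0.074, -0.07 ])]
```

View pics/lock.png

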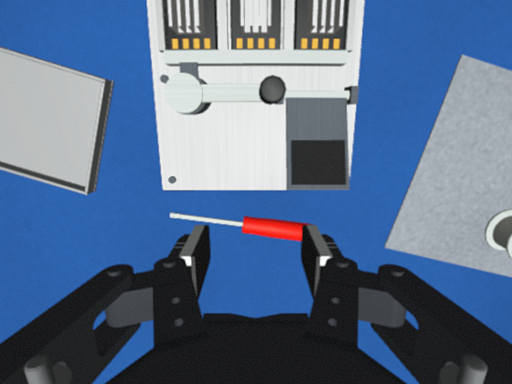

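```bash
python3 - <<'E'
from h import *
m.command_gripper(0.0,30);print(m.get_width())
P=fw(-.076,-.07);m.move_to([*P,.14],down(FY-np.pi/2));m.servo_line([*P,.092],rate=.08)
z=.092;f0=np.array(m.get_contact_force());print(f0)
while z>.055:
    z-=.002 if z>.066 else .0007
    m.servo_line([*P,z],rate=.03);f=np.array(m.get_contact_force());print(round(z,4),f.round(1))
    if f[2]-f0[2]>18: break
m.hold(1.6);print(m.get_position(),m.get_contact_force())
c=snap("wrist","press.png")
m.servo_line([*P,.14],rate=.05);print(m.get_contact_force(),m.get_time())
c=look(*fw(-.02,-.0),.25,FY-np.pi/2,"up.png")
print(np.abs(c["image"].astype(int)-np.load("lock.npy",allow_pickle=True).item()["image"]).mean())
E
```

```text
-0.00017372239756673633
[ 0.88262614 -0.43740573  0.20029589]
0.09 [ 0.7  0.6 -0.2]
0.088 [0.4 0.7 1.7]
0.086 [-0.1 -1.4  2.9]
0.084 [ 0.2 -0.4  3.9]
0.082 [-0.8 -1.3  4. ]
0.08 [-1.  -1.1  3.8]
0.078 [-2.5  0.1  4.9]
0.076 [-1.3 -0.6  5.5]
0.074 [-2.8 -1.1  7.1]
0.072 [-2.2  0.1  6.5]
0.07 [-2.2 -0.6  7. ]
0.068 [-2.9 -1.4  7.3]
0.066 [-3.  -1.2  6.7]
0.0653 [-3.9 -1.7  8.4]
0.0646 [-3.8 -0.9  8.2]
0.0639 [-3.3 -1.7  8.6]
0.0632 [-4.7 -1.3  7.3]
0.0625 [-5.4 -1.7 13.1]
0.0618 [-8.2 -2.3 20. ]
[ 0.46209263 -0.06268325  0.06259307] [-7.15657363 -2.02008867 19.89919287]
[-0.75615738  0.14994777  0.20692664] 84.2417
13.636956108940971
```

```bash
python3 - <<'E'
from h import *
engage(1.57)
th=swing(1.57,.13,.08,20)
if th<.14: th=swing(th,-.13,.01,12,.05)
leave()
c=look(*fw(.03,0),.27,FY-np.pi/2,"open.png")
for t in(0,.05):print(t,px(c,kp(t,.114)[0]).round(1))
T=np.array([.4778,.3412]);TY=np.radians(-10.2)
for q in(-.08,0,.08):print(q,m.solve_ik([*fw(0,q,T,TY),.06],down(TY-np.pi/2)))
E
```

```text
swing end th=0.130 ft=-0.8 [-0.3  0.7 -0.7] t=92.6
swing end th=-0.070 ft=18.9 [  5.3 -18.7  -0.4] t=97.6
0 [185.4 228.1]
0.05 [189.6 228. ]
-0.08 [0.49278459 0.59359169 1.93026782 0.         0.61773314 2.2416045 ]
0 [0.59986088 0.64469686 1.8075666  0.         0.6893292  2.34868079]
0.08 [0.68817317 0.70517727 1.66688875 0.         0.76952663 2.43699308]
```

View pics/open.png

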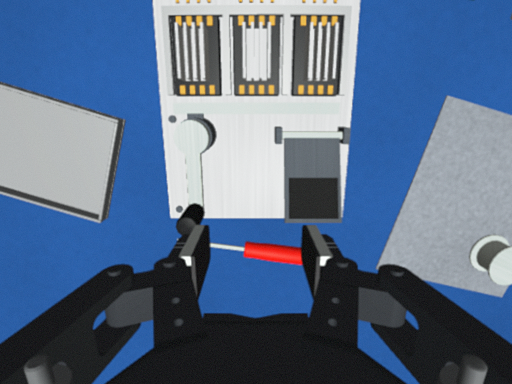

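```bash
sed -i 's#yaw=a-np.pi/2;zt#yaw=a+np.pi/2;zt#' h.py
python3 - <<'E'
from h import *
T=np.array([.4778,.3412]);TY=np.radians(-10.2)
for y,q in((.072,.08),(0,0),(-.072,-.08)):
    pick(fw(.093,y),FY,.012);place(fw(0,q,T,TY),TY,.004)
c=look(*T,.25,TY+np.pi/2,"tray1.png")
E
```

```text
grip 0.0288 [-0.   0.1  7.1]
  lifted 0.0287 [-0.8  0.1 -1.4]
  contact at 0.0 [-2.7 -1.1 10.4]
  place [-2.7 -1.1 10.4] -1.6
  t= 109.025
  grip 0.029 [-0.   0.8  6.5]
  lifted 0.0288 [-0.6  0.3 -2.3]
  contact at 0.0 [-4.1 -2.1 14.3]
  place [-4.1 -2.1 14.3] -1.7
  t= 117.7583
  grip 0.0289 [-1.3  1.   6.4]
  lifted 0.0288 [-0.5  0.3 -1.9]
  contact at 0.0 [-4.7 -2.4 17.6]
  place [-4.7 -2.4 17.6] -1.8
  t= 126.5083
```

View pics/tray1.png

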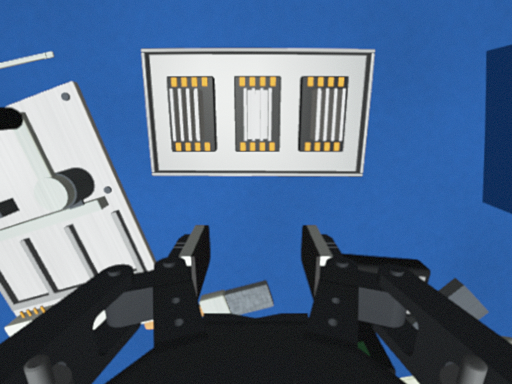

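All three modules lie flat in the tray. I'll take one last overview before handing in.

```bash
python3 - <<'E'
from h import *
m.move_to([.35,.45,.35],down(np.radians(60)));snap("top","end.png")
print(m.get_time(),m.get_contact_force())
E
```

```text
128.275 [-0.06204814  0.40453879  0.21448202]
```

View pics/end.png

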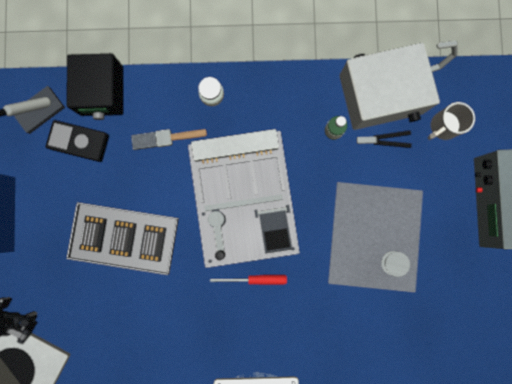

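```bash
python3 -c "
from rig import manip as m
m.sign_off();print(m.get_time())"
```

```text
the job is handed in; nothing more can be done
the job is handed in; nothing more can be done
```

The job is done and handed in, at about 128 s of the 210 s allowed; `sign_off` gave no verdict.

**What I did**
- The lever started about 0.28 rad from open, so I first pushed it to its open stop.
- I set all three modules into the three pockets, swung the lever to its locked stop, and the wrist picture showed the knob at the locked position.
- I pressed the pedal to its stop and held it for 1.6 s. The fingertips reached about 41 mm and the force rose sharply to 20 N.
- I let the pedal up, swung the lever back to its open stop and put all three modules in the tray.

**Last checks**
- The final top view shows the three modules side by side in the tray, the lever open, the pedal up, and the reel, screwdriver, brush, flux bottle and pliers where they were.
- The robot was clear of everything, with contact force near zero.
- The highest force I read was about 27 N sideways at the knob, when the lever first met its open stop.

**Checks that failed or disagreed**
- My first module colour mask gave wrong sizes and had to be retuned before I picked anything up.
- The automatic pose check with all three modules seated failed because neighbouring outlines merged, so I judged those seats by eye in the picture.
- I compared pictures from before and after the press to check that nothing had moved. The comparison was no use because the gripper fingers differed between the two. I had no picture of the lever between the press and the swing back.
- I saw no module knocked aside during the run.

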